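# Set the blue painting up on the table easel

## Robot

A 6-joint arm with a two-finger parallel gripper is mounted at the origin on the work surface. World frame = base frame: x ahead of the robot, y to its left, z up, the work surface at z = 0. Lengths are in mm, angles in rad, forces in N, time in s.
With the tool pointing down it reaches from about 350 to 925 mm from the base axis. Payload 6.4 kg.
Tool frame: the origin (TCP) lies on the centre line of the jaws, within the pads' length; the fingertips stand 22 mm ahead of it and the grasp point (between the pads) lies 3 mm ahead of it; z points along the fingers, y is the line along which they close (so a half turn about z gives the same grasp; the last joint's range is limited). The gripper opens to 94 mm and grips with 3 to 60 N. Pads are 16 mm wide; open, the fingers measure 119 mm over their backs; the gripper's body (75 mm by 177 mm) begins 78 mm behind the grasp point.
Start: joints at [-0.174, 0.245, 1.558, -0, 1.339, -0.174], TCP at [650.011, 0.004, 227.455] pointing down, gripper open.
Joint ranges: [-3.13, 3.13], [-1.02, 2.26], [0.13, 2.54], [-0.95, 4.09], [0.21, 2.88], [-2.74, 2.74]. Speed limits (rad/s): [2.57, 2.57, 3.14, 3.14, 3.14, 3.14].

## Interface

Orientations are given as a rotation vector (axis times angle).
In Python, from workcell import r, gripper_to, status, viewer, job gives the robot as it stands. Calls block until the motion is done:
- r.reach(position, orientation): joint-space move of the TCP to a pose.
- r.move_l(position, orientation=None, max_speed=150): straight line of the TCP; orientation=None keeps the orientation; max_speed is the mean speed in mm/s.
- r.move_joints(angles): joint-space move.
- gripper_to(opening, newtons=None): finger opening in mm; newtons is the grip in N (None keeps the last); returns when the fingers have stopped.
- r.sleep(seconds).
- r.ik(position, orientation): joint angles nearest the present ones, or None.
- status.get_state(): the state.
- viewer.camera(name): name is "scene" or "side" or "wrist"; returns the picture (400x640x3 uint8, red, green, blue); there is no depth.
- viewer.camera_model(name): a dict with "fx", "fy", "cx", "cy" (pixels), "R" (3x3) and "t" (3): a world point X has camera coordinates R X + t. Camera axes: x right, y down, z forward; pixel columns grow to the right and rows downward; lengths in mm; the calibration is good to about 2 mm. A picture is of the moment at which its call begins: read the wrist's pose just before it. camera_model takes no time and is no camera call; for the wrist camera it gives the pose at the moment of the call.
A pose or a line that the arm cannot do raises r.MotionError and nothing moves.
- job.hand_in(): hands the job in; it is judged then, once.
The state is a dict: "time_s": time; "q": joint angles; "dq": joint speeds; "tau": joint torques, N m; "tcp_pos": TCP position; "tcp_rot": TCP orientation; "wrist_force": force on the tool from outside, world axes, zero at the start; "ft_torque": the same for the moment, N m; "grip_width": finger opening in mm; "gripper_force": force on a finger pad.
Only numpy, scipy, OpenCV 4.12 (cv2) and the standard library are available. Lean on these libraries where they do the work, as an engineer would, in place of code of your own. Each camera call takes 0.05 s, during which the arm holds its last target. There are 200 camera calls.

## Task

Take the small blue painting out of the drying rack and set it down gently, without dropping it, on the little table easel: bottom edge on the narrow ledge, leaning back against the easel, roughly centred and straight, painted side to the front. Leave the red painting, the jar, the bottle and the palette knife where they are.

Things in the scene. Friction and masses are not known exactly. Their poses are not given: they have to be found in the camera images.
- blue_panel: Small blue painting on a stiff panel, 15 mm thick (x), 120 mm wide (y), 140 mm tall (z), about 0.13 kg; blue front and edges, white, green and brown strokes on the front, bare wood back. Starts upright in either slot of the rack. Origin: centre of its underside; +x points out of the painted front, +z to its top edge.
- red_panel: Red painting with yellow and orange strokes, same size and axes as the blue one, upright in the rack's other slot, 90 mm away. Stays there.
- rack: Wooden drying rack, fixed: board 200 (x) x 150 (y) x 15 mm with two slots along y at x = -45 and +45 mm, 19 mm wide between strips rising 28 mm above the board. The panels stand on the board, 15 mm above the table, painted fronts to the rack's +x. Origin: centre of its underside.
- easel: Light-wood table easel, fixed. Origin: centre of its underside; +x out of its front (roughly away from the robot), y along the ledge, +z up. Its back leans 0.26 rad from vertical to -x and reaches 78 mm up the slope from the ledge; a panel's top stands free above it. Ledge: 180 mm long, square to the back (rises 0.26 rad to the front), 24 mm clear depth between the back and a 6 mm high front lip.
- easel_seat (a point): Point on the ledge's upper surface, 67 mm above the table, midway along the ledge, where the centre of the panel's bottom (its origin) lies when the panel stands centred about 1 mm off the leaning back. Axes as the easel's.
- easel_front (a point): Imaginary point in the air 120 mm in front (+x) of the easel's origin and 120 mm above the table: the side from which the easel is viewed.
- jar: Glass jar with a red lid, diameter 68 mm, 95 mm tall, standing on the table. Origin: centre of its underside.
- glue: White bottle with a yellow label and a blue cap, diameter 58 mm, 125 mm tall, standing on the table. Origin: centre of its underside.
- knife: Palette knife with a wooden handle, 190 mm long, lying on the table along its x. Origin: near its middle, underneath.
Things that resemble listed ones, but are neither listed nor needed, are in the scene too. Of the things shaped like the blue_panel, the blue one is meant.

How it is judged (in metres and radians):
On the way:
1. the blue panel is lowered to within 20 mm of the ledge while still held in the fingers (z of blue_panel in the frame of easel_seat between -0.012 and 0.02 m and x of blue_panel in the frame of easel_seat between -0.03 and 0.03 m and y of blue_panel in the frame of easel_seat between -0.04 and 0.04 m and contact force between the fingers and blue_panel above 0.5 N), for 0.1 s.
At the end, for the whole second after the job is handed in: Blue panel let go and still on the easel: origin within -12..+16 mm (easel x), 30 mm (along the ledge) and -8..+10 mm (height) of the seat point, leaning back 0.15 to 0.5 rad, straight along the ledge within 0.15 rad, painted side to the front (x of blue_panel in the frame of easel_seat between -0.012 and 0.016 m and y of blue_panel in the frame of easel_seat between -0.03 and 0.03 m and z of blue_panel in the frame of easel_seat between -0.008 and 0.01 m and angle between blue_panel's own z axis and vertical between 0.15 and 0.5 rad and x of easel_front in the frame of blue_panel above 0.03 m and angle between the y axis of blue_panel and the y axis of easel, either way round below 0.15 rad and z of easel in the frame of blue_panel below -0.03 m and contact force between blue_panel and easel above 0.3 N and linear speed of blue_panel below 0.02 m/s and angular speed of blue_panel below 0.1 rad/s); the robot touches nothing.
It fails at once if the red painting is moved more than 20 mm (distance of red_panel from where it was at the start of the episode above 0.02 m).
It fails at once if the jar is moved more than 20 mm (distance of jar from where it was at the start of the episode above 0.02 m).
It fails at once if the glue bottle is moved more than 20 mm (distance of glue from where it was at the start of the episode above 0.02 m).
It fails at once if the palette knife is moved more than 20 mm (distance of knife from where it was at the start of the episode above 0.02 m).
It fails at once if the blue panel is pushed or knocked hard against the easel (more than 40 N) (contact force between blue_panel and easel above 40 N).
It also fails if it takes over 38 s, if anything falls off the work surface, if the arm or the gripper's body presses on something with over 40 N, if the wrist force passes 120 N, or if a joint passes its speed limit or range.

## Working session

There is one attempt and no reset: what is moved stays moved. The work goes in short steps, each a Python script; the robot and the scene stay as the last script left them, time stands still between calls to the robot, and variables do not carry over. Pictures are saved under pics/ and viewed, at most 10 in all, crops included, and the job is handed in when it is done.

```bash
mkdir -p pics; python3 - <<'E'
from workcell import r,gripper_to,status,viewer,job
import cv2,numpy as np
for n in ["scene","side"]:
    im=viewer.camera(n); cv2.imwrite(f"pics/{n}0.png",im[:,:,::-1])
    m=viewer.camera_model(n); print(n,{k:np.round(v,3).tolist() for k,v in m.items()})
print(status.get_state()["time_s"])
E
```

```text
scene {'fx': 479.334, 'fy': 479.334, 'cx': 326.273, 'cy': 197.918, 'R': [[-0.833, 0.553, 0.01], [0.426, 0.653, -0.626], [-0.353, -0.517, -0.78]], 't': [448.654, -189.591, 1428.511]}
side {'fx': 448.231, 'fy': 448.231, 'cx': 319.672, 'cy': 200.676, 'R': [[-0.984, -0.177, -0.02], [-0.11, 0.689, -0.717], [0.14, -0.703, -0.697]], 't': [559.91, 103.259, 1133.4]}
0.1
```

View pics/scene0.png

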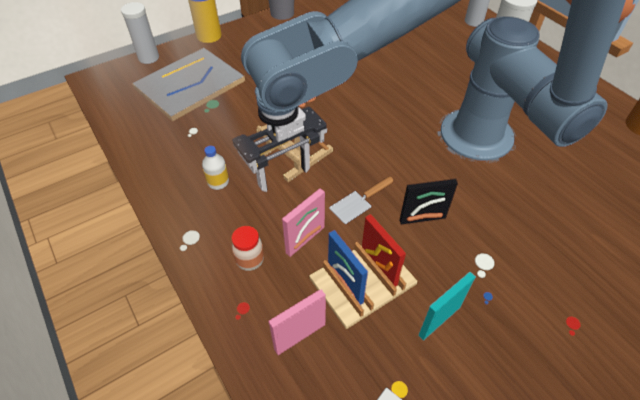

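View pics/side0.png

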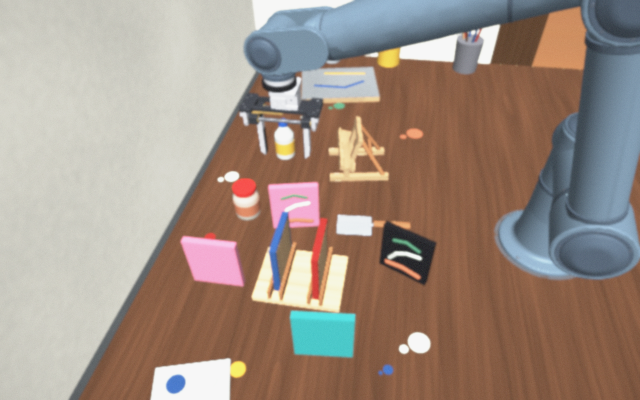

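Candidates for the blue panel (scene pixels):
- blue, in the rack: (346,267). It has a blue front and edges, with white, green and brown strokes.
- red, in the rack: (382,250)
- pink: (304,222) and (299,322)
- teal: (447,305)
- black: (428,201)

I choose the blue one in the rack's front slot, at (281,250) in side, and check it in a close crop.

```bash
python3 - <<'E'
from workcell import viewer
import cv2,numpy as np
a=cv2.imread("pics/scene0.png");b=cv2.imread("pics/side0.png")
z=lambda im,x,y,w,h,s:cv2.resize(im[y:y+h,x:x+w],None,fx=s,fy=s,interpolation=cv2.INTER_CUBIC)
c=np.hstack([z(a,295,210,133,125,3),z(b,240,200,133,125,3)])
w=viewer.camera("wrist");cv2.imwrite("pics/w0.png",w[:,:,::-1])
d=np.hstack([z(b,320,105,80,80,2.8),cv2.resize(w[:,:,::-1],(358,224))])
print(c.shape,d.shape)
o=np.zeros((599,800,3),np.uint8);o[:375,:c.shape[1]]=c;o[375:,:d.shape[1]]=d
cv2.imwrite("pics/crop1.png",o)
E
```

```text
(375, 798, 3) (224, 582, 3)
```

View pics/crop1.png

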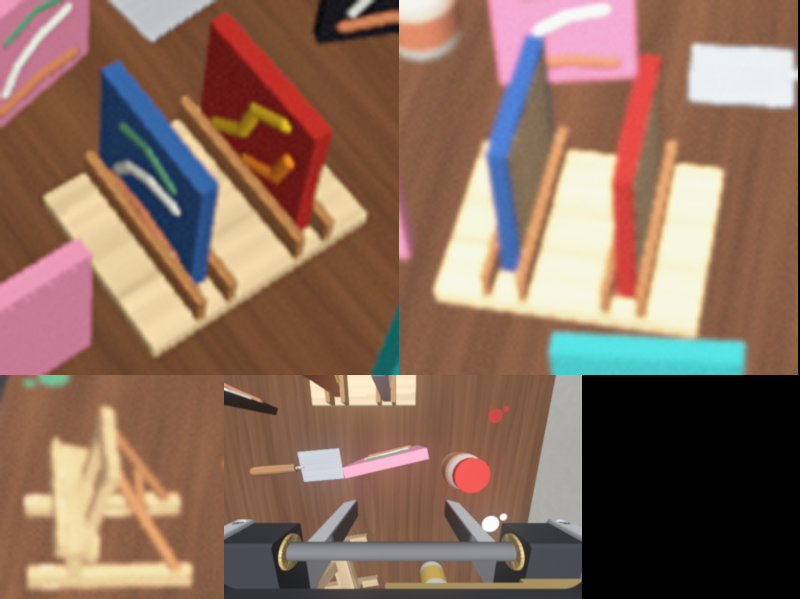

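The crop confirms the choice: the panel in the front (+x) slot has a blue front and edges with white and green strokes, and its top corners are at about scene (334,231) and (366,272). Next I take wrist views from two places each for the rack and the easel.

```bash
cat > h.py <<'E'
from workcell import r,gripper_to,status,viewer,job
import cv2,numpy as np,json
from scipy.spatial.transform import Rotation as Ro
DOWN=status.get_state()["tcp_rot"]
def P(m): 
    K=np.array([[m["fx"],0,m["cx"]],[0,m["fy"],m["cy"]],[0,0,1]]);return K@np.c_[np.array(m["R"]),np.array(m["t"])]
def tri(ms,uv):
    A=[]
    for m,(u,v) in zip(ms,uv):
        p=P(m);A+= [u*p[2]-p[0],v*p[2]-p[1]]
    A=np.array([a/np.linalg.norm(a[:3]) for a in A]);return np.linalg.lstsq(A[:,:3],-A[:,3],rcond=None)[0]
def proj(m,X):
    x=np.c_[np.atleast_2d(X),np.ones(len(np.atleast_2d(X)))]@P(m).T;return x[:,:2]/x[:,2:]
def shot(name,n):
    m=viewer.camera_model(n);im=viewer.camera(n)[:,:,::-1].copy()
    cv2.imwrite(f"pics/{name}.png",im);json.dump({k:np.array(v).tolist() for k,v in m.items()},open(f"pics/{name}.json","w"));return im
def mod(name): return json.load(open(f"pics/{name}.json"))
E
python3 - <<'E'
from h import *
print(status.get_state()["tcp_rot"])
rot=status.get_state()["tcp_rot"]
ms=[viewer.camera_model("scene"),viewer.camera_model("side")]
for uv in [[(334.3,231),(285,213)],[(366,272),(273,250)]]: print(tri(ms,uv).round())
print("easel rough",tri(ms,[(300,160),(358,160)]).round())
ims=[]
for i,p in enumerate([(600,60,420),(680,60,420),(520,-250,380),(600,-250,380)]):
    r.reach(p,rot);r.sleep(.2);ims.append(shot(f"w{i+1}","wrist"))
    if i==0: shot("side1","side");shot("scene1","scene")
print(status.get_state()["time_s"])
cv2.imwrite("pics/m1.png",cv2.resize(np.vstack([np.hstack(ims[:2]),np.hstack(ims[2:])]),(800,500),interpolation=cv2.INTER_AREA))
E
```

```text
[-2.22063797e+00 -2.22059236e+00  1.29111468e-03]
[617. 147. 155.]
[618. 260. 155.]
easel rough [ 497. -193.   29.]
4.2417
```

View pics/m1.png

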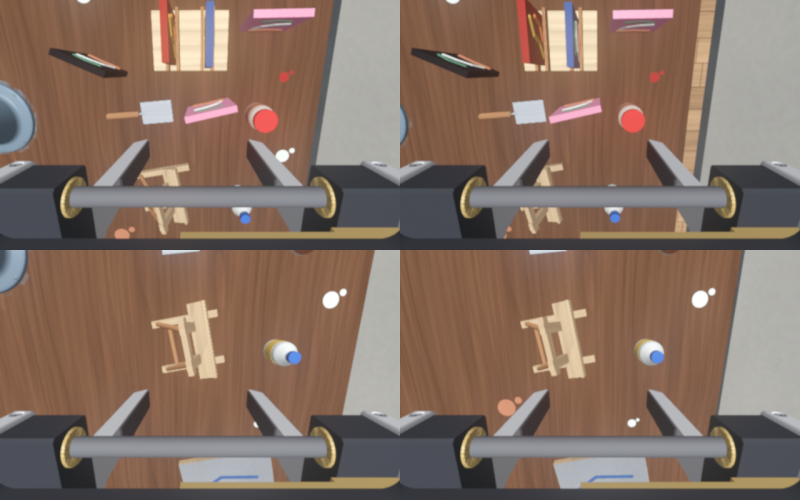

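```bash
python3 - <<'E'
from h import *
o=[]
for n,x,y in [("w1",235,0),("w2",190,0),("w3",235,85),("w4",185,85)]:
    im=cv2.imread(f"pics/{n}.png")[y:y+120,x:x+140];o.append(cv2.resize(im,None,fx=2.5,fy=2.5,interpolation=cv2.INTER_CUBIC))
cv2.imwrite("pics/m2.png",np.vstack([np.hstack(o[:2]),np.hstack(o[2:])]))
E
```

```text
(no output)
```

View pics/m2.png

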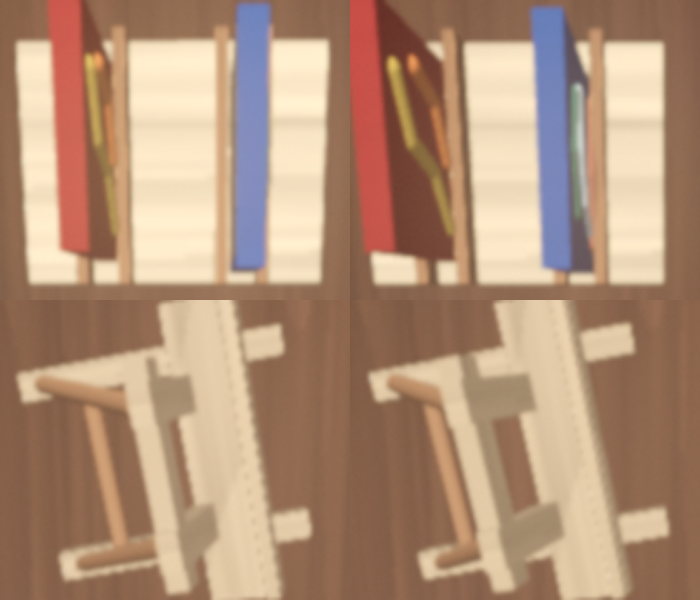

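```bash
cat >> h.py <<'E'
A=.26
def easel_pts(x,y,yaw,z=67):
    R=Ro.from_euler("z",yaw).as_matrix();S=np.array([x,y,z]);f=np.array([np.cos(A),0,np.sin(A)]);u=np.array([-np.sin(A),0,np.cos(A)]);Y=np.array([0,1,0])
    L=[15.5*f+6*u+s*90*Y for s in(1,-1)]+[-8.5*f+s*90*Y for s in(1,-1)]+[-8.5*f+78*u+s*70*Y for s in (1,-1)]
    return S+np.array(L)@R.T
E
python3 - <<'E'
from h import *
F=lambda p,ox,oy,tx,ty:((p[0]-tx)/2.5+ox,(p[1]-ty)/2.5+oy)
m=[mod("w1"),mod("w2")]
for a,b in [((239,4),(531,8)),((270,4),(563,8)),((233,266),(542,266)),((264,270),(570,270))]:
    print("blue",tri(m,[F(a,235,0,0,0),F(b,190,0,350,0)]).round(1))
m=[mod("w3"),mod("w4")]
for n,a,b in [("bar L top",(125,365),(442,362)),("bar R top",(150,360),(472,357)),("bar L bot",(165,592),(497,590)),("bar R bot",(190,590),(527,585))]:
    print(n,tri(m,[F(a,235,85,0,300),F(b,185,85,350,300)]).round(1))
for n,a,b in [("ledge fr top",(206,301),(571,300)),("ledge fr bot",(217,377),(595,376))]:
    print(n,tri(m,[(a[0]/.625,(a[1]-250)/.625),((b[0]-400)/.625,(b[1]-250)/.625)]).round(1))
o=[]
for n,x in [("w3",225),("w4",175)]:
    im=cv2.imread(f"pics/{n}.png")[70:220,x:x+145];o.append(cv2.resize(im,None,fx=2.75,fy=2.75,interpolation=cv2.INTER_CUBIC))
cv2.imwrite("pics/m3.png",np.hstack(o));print(o[0].shape)
E
```

```text
blue [614.8 263.4 159.1]
blue [629.6 264.4 155.7]
blue [613.4 145.7 145.3]
blue [629.1 143.5 153.5]
bar L top [ 480.7 -169.3  129.4]
bar R top [ 492.2 -166.6  115.2]
bar L bot [ 498.8 -289.9  118.4]
bar R bot [ 512.3 -292.   103. ]
ledge fr top [ 538.2 -127.8   65.6]
ledge fr bot [ 588.  -362.5 -142.6]
(412, 399, 3)
```

View pics/m3.png

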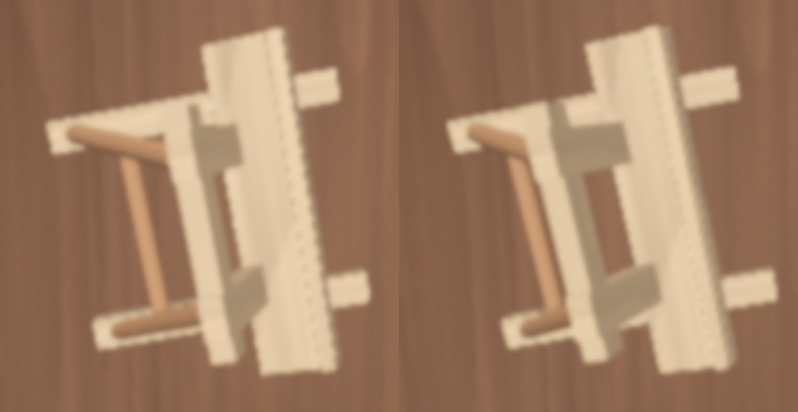

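```bash
python3 - <<'E'
from h import *
F=lambda p,ox,tx:((p[0]-tx)/2.75+ox,p[1]/2.75+70)
m=[mod("w3"),mod("w4")]
D={}
for n,a,b in [("back up",(202,44),(585,44)),("front up",(283,27),(659,25)),("back lo",(262,376),(660,374)),("front lo",(337,372),(724,370)),
 ("bar L up",(165,108),(527,105)),("bar R up",(190,103),(552,100)),("bar L lo",(210,363),(583,361)),("bar R lo",(235,358),(608,356)),
 ("dots mid",(297,195),(683,195))]:
    D[n]=tri(m,[F(a,225,0),F(b,175,399)]);print(n,D[n].round(1))
    # on-plane fallback z: ray at z
def onz(mm,uv,z):
    p=P(mm);A=[uv[0]*p[2]-p[0],uv[1]*p[2]-p[1]];A=np.array(A);return np.linalg.solve(A[:,:2],-A[:,3]-A[:,2]*z)
for n,a,b,z in [("back up",(202,44),(585,44),62),("front up",(283,27),(659,25),77),("back lo",(262,376),(660,374),62),("front lo",(337,372),(724,370),77),("dots",(297,195),(683,195),77)]:
    print(n,z,onz(m[0],F(a,225,0),z).round(1),onz(m[1],F(b,175,399),z).round(1))
E
```

```text
back up [ 494.2 -134.8   66.1]
front up [ 535.2 -128.    84.1]
back lo [ 525.9 -312.7   63.3]
front lo [ 565.  -300.8   97.4]
bar L up [ 480.8 -167.4  130.5]
bar R up [ 492.1 -165.2  129.8]
bar L lo [ 500.1 -285.9  134.4]
bar R lo [ 512.1 -283.6  133.7]
dots mid [ 543.6 -210.8   76.7]
back up 62 [ 494.  -134.1] [ 493.3 -134.9]
front up 77 [ 535.4 -127.3] [ 534.2 -127.2]
back lo 62 [ 525.9 -313.2] [ 525.7 -313.1]
front lo 77 [ 567.  -306.5] [ 563.4 -306.5]
dots 77 [ 543.6 -210.3] [ 543.7 -211.2]
```

The easel seat comes out at about (530,-220,67) with yaw 0.172, and the blue panel at x≈622, y≈204, top z≈155. Now grasping.

```bash
python3 - <<'E'
from h import *
F=lambda p,ox,tx:((p[0]-tx)/2.5+ox,p[1]/2.5)
def onz(mm,uv,z):
    p=P(mm);A=np.array([uv[0]*p[2]-p[0],uv[1]*p[2]-p[1]]);return np.linalg.solve(A[:,:2],-A[:,3]-A[:,2]*z)
q=np.array([[onz(mod("w1"),F(a,235,0),155),onz(mod("w2"),F(b,190,350),155)] for a,b in [((239,4),(531,8)),((270,4),(563,8)),((233,266),(542,266)),((264,270),(570,270))]])
c=q.mean(1);print(q.round(1).tolist());far,near=c[:2].mean(0),c[2:].mean(0);mid=(far+near)/2;yaw=-np.arctan2(*(far-near));print(mid,yaw)
assert abs(yaw)<.06
D0=Ro.from_matrix(np.array([[0,1,0],[1,0,0],[0,0,-1.]]))
Rg=(Ro.from_euler("z",yaw)*D0).as_rotvec()
json.dump(dict(mid=mid.tolist(),yaw=float(yaw)),open("g.json","w"))
gripper_to(56,30)
r.reach([*mid,260],Rg)
r.move_l([*mid,136],Rg,max_speed=120)
f=np.array(status.get_state()["wrist_force"]);print("f",f.round(1))
gripper_to(5,30)
s=status.get_state();print(s["grip_width"],s["gripper_force"],np.round(s["wrist_force"],1),np.round(s["tcp_pos"],1))
r.move_l([*mid,170],Rg,max_speed=60)
s=status.get_state();print(s["grip_width"],s["gripper_force"],np.round(s["wrist_force"],1),s["time_s"])
a=shot("scene2","scene");b=shot("side2","side")
cv2.imwrite("pics/m4.png",np.hstack([cv2.resize(a[130:340,230:440],(400,400)),cv2.resize(b[130:340,180:390],(400,400))]))
E
```

```text
[[[615.0, 264.7], [614.2, 264.6]], [[629.7, 264.6], [629.5, 264.6]], [[613.1, 145.2], [614.9, 145.7]], [[629.0, 143.2], [629.3, 143.8]]]
[621.82175477 204.53836215] -0.004414324547597984
f [-0.  -0.6 -0.2]
14.61372666706485 29.996005296707153 [0.6 0.  0.1] [621.8 204.5 136. ]
14.72258227736002 29.995281100273132 [-0.1  0.1 -1.9] 9.3167
```

View pics/m4.png

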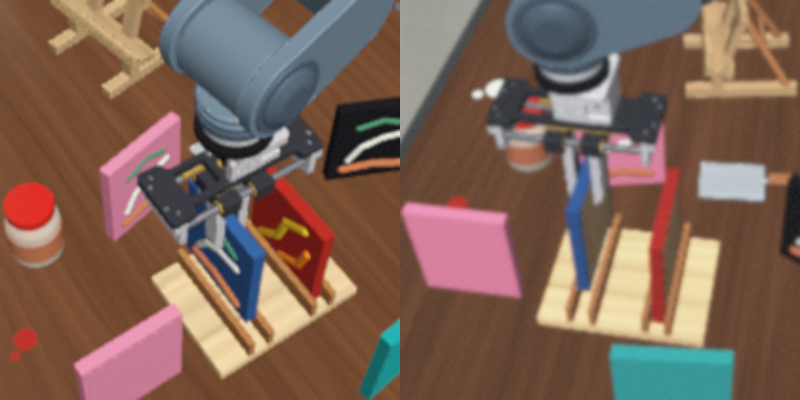

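The blue panel is held and lifted (scene crop (235,265), side crop (585,230)), and the red one is undisturbed in its slot. Next I carry it to a hover above the easel and check with an overlay.

```bash
cat >> h.py <<'E'
D0=Ro.from_matrix(np.array([[0,1,0],[1,0,0],[0,0,-1.]]))
YAW=.172;S=np.array([530.3,-220.,67.])
RE=Ro.from_euler("z",YAW)*Ro.from_euler("y",-A)
f=RE.apply([1,0,0]);u=RE.apply([0,0,1]);yv=RE.apply([0,1,0])
g=json.load(open("g.json"))if __import__("os").path.exists("g.json") else {}
RT=(RE*D0).as_rotvec()
def tcp(df,dy,du): return S+df*f+dy*yv+(du+121)*u
def panel(o): return np.array([o+s*7.5*f+t*60*yv+h*u for s in(1,-1) for t,h in((-1,0),(1,0),(1,140),(-1,140))])
E
sed -i 's/\.3,-220\.,67/.3,-220.,67/' h.py
python3 - <<'E'
from h import *
Rg=(Ro.from_euler("z",g["yaw"])*D0).as_rotvec()
print(r.ik(tcp(3,0,50),RT),r.ik(tcp(3,0,0),RT))
r.move_l([*g["mid"],325],Rg,max_speed=150)
r.move_l(tcp(3,0,90),RT,max_speed=180)
r.move_l(tcp(3,0,35),RT,max_speed=80)
r.sleep(.3)
s=status.get_state();print(s["grip_width"],np.round(s["wrist_force"],1),np.round(s["tcp_pos"]-tcp(3,0,35),1),s["time_s"])
o=[]
for n in("scene","side"):
    im=shot(n+"3",n);m=mod(n+"3")
    c=proj(m,S+20*u).ravel()-[60,67]
    x,y=c.astype(int);y=max(y,0)
    cr=cv2.resize(im[y:y+134,x:x+133],None,fx=3,fy=3,interpolation=cv2.INTER_CUBIC)
    pj=lambda X:((proj(m,X)-[x,y]+.5)*3*16).astype(np.int32)
    p=pj(panel(S+3*f+35*u))
    for k in(p[:4],p[4:]): cv2.polylines(cr,[k],True,(0,255,255),1,cv2.LINE_AA,4)
    e=pj(easel_pts(*S[:2],YAW))
    for k,col in((e[:2],(0,0,255)),(e[2:4],(0,200,0)),(e[4:],(255,0,255))): cv2.polylines(cr,[k],False,col,1,cv2.LINE_AA,4)
    o.append(cr)
cv2.imwrite("pics/m5.png",np.hstack(o))
E
```

```text
[-0.74508624 -0.14450859  1.96843467  0.22383972  1.16649564 -0.98982674] [-0.72394782 -0.06459577  1.9876037   0.23146809  1.06541814 -0.99282683]
14.790143380467114 [ 0.4 -0.5 -1.3] [ 0.1 -0.2  0.5] 14.4333
```

View pics/m5.png

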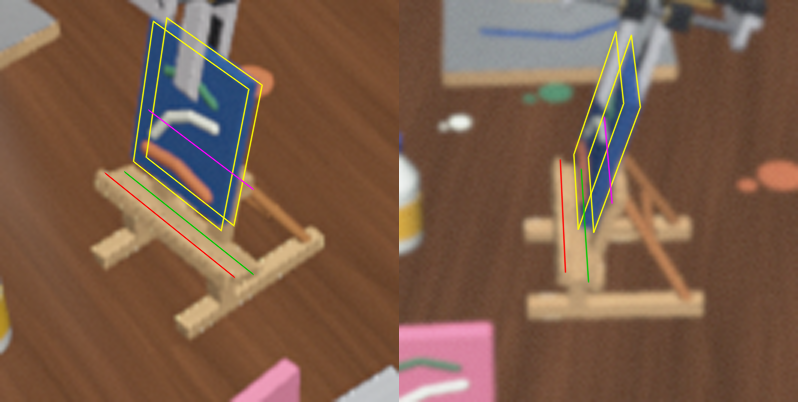

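The panel and ledge overlays agree to about 1 px, with the panel bottom at scene-crop (135-222,160-230) just above the ledge lines. Next I lower it in small steps until the ledge carries it, then release.

```bash
python3 - <<'E'
from h import *
r.move_l(tcp(3,0,6),RT,max_speed=60);r.sleep(.2)
f0=np.array(status.get_state()["wrist_force"]);print(f0.round(1))
d=6
while d>-6:
    d-=1;r.move_l(tcp(3,0,d),RT,max_speed=15)
    df=np.array(status.get_state()["wrist_force"])-f0
    print(d,df.round(1))
    if df@u>2.5: break
r.sleep(.3);s=status.get_state();print(s["gripper_force"],(np.array(s["wrist_force"])-f0).round(1),s["time_s"],(s["tcp_pos"]-tcp(3,0,d)).round(1))
o=[]
for n in("scene","side"):
    im=shot(n+"4",n);m=mod(n+"4");x,y=(proj(m,S+20*u).ravel()-[60,67]).astype(int);y=max(y,0)
    o.append(cv2.resize(im[y:y+134,x:x+133],None,fx=3,fy=3,interpolation=cv2.INTER_CUBIC))
cv2.imwrite("pics/m6.png",np.hstack(o))
E
```

```text
[-0.6 -0.  -1.8]
5 [ 0.2  0.8 -0.1]
4 [-0.1 -0.4 -0.2]
3 [0.5 0.5 0.6]
2 [ 0.6  0.7 -0. ]
1 [0.5 0.  0.1]
0 [-3.2 -0.1  5.6]
29.99746173620224 [-2.9 -0.5  7.6] 17.1667 [ 0.  -0.3  0.7]
```

View pics/m6.png

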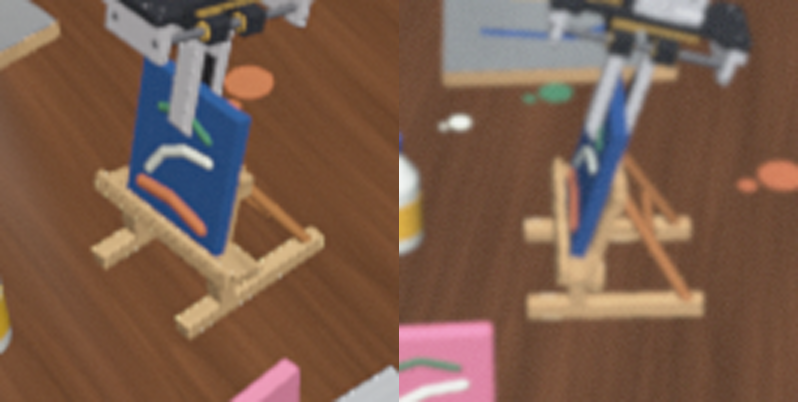

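The panel's bottom edge rests on the ledge behind the lip (scene crop (130,190) to (222,252)). It took the force along the slope at exactly the predicted height, so I release and retreat along the slope.

```bash
python3 - <<'E'
from h import *
gripper_to(18,5);gripper_to(24);r.sleep(.2);gripper_to(44);r.sleep(.2)
p=np.array(status.get_state()["tcp_pos"])
r.move_l(p+60*u,RT,max_speed=60);r.move_l(p+140*u,RT,max_speed=150);r.sleep(.4)
s=status.get_state();print(s["time_s"],np.round(s["wrist_force"],1))
o=[]
for n in("scene","side"):
    im=shot(n+"5",n);m=mod(n+"5");x,y=(proj(m,S+20*u).ravel()-[60,67]).astype(int);y=max(y,0)
    cr=cv2.resize(im[y:y+134,x:x+133],None,fx=3,fy=3,interpolation=cv2.INTER_CUBIC)
    p=((proj(m,panel(S))-[x,y]+.5)*48).astype(np.int32)
    cv2.polylines(cr,[p[:4]],True,(0,255,255),1,cv2.LINE_AA,4);o.append(cr)
cv2.imwrite("pics/m7.png",np.hstack(o))
E
```

```text
21.0583 [ 0.5 -0.5  0.3]
```

View pics/m7.png

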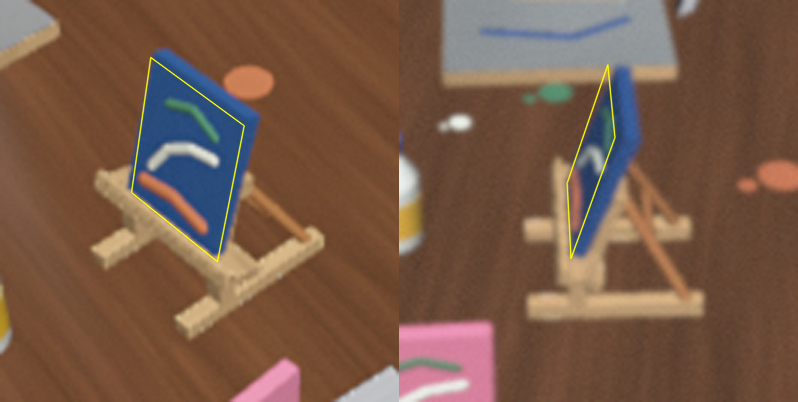

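The panel stands let go on the ledge, within a few mm of the seat outline, leaning about 0.3 rad, painted side to the front. The gripper is clear of it.

```bash
python3 -c "
from workcell import job
print(job.hand_in())"
```

```text
the job is handed in; nothing more can be done
None
```

The blue painting is on the easel ledge, leaning back with its painted side to the front, within a few mm of the seat point by the last images; I handed the job in at about 21 s of the 38 s allowed, and no verdict came back.

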